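# Sweep the offcuts into the scrap pen

## Task

Clear the guitar maker's bench: with the fingertips, gently sweep the three wood offcuts (the pale round plug, the dark block and the reddish block) along the bench into the three-sided scrap pen, until each lies flat and completely inside it, behind the front ends of its side rails. Slide them only: do not pinch or lift them or jam them against the rails. Leave the wax tin, glue bottle, screwdriver and sanding block where they are.

Things in the scene. Friction and masses are not known exactly. Their poses are not given: they have to be found in the camera images.
- pen: Fixed scrap pen: three dark wooden rails (20 mm thick, 28 mm high) round a flush yellow floor patch (no step), open on one side, that looks roughly to world -y (yaw varies). Inside 220 mm wide (its x) and 140 mm deep (its y). Origin at bench level, mid-mouth, on the line through the front ends of the side rails; +y points into the pen: inside is x -110..110, y 0..140 mm.
- plug_center (a point): Pale round wooden hole-saw plug with a small dark pilot hole on top, 38 mm diameter, 20 mm high. Its point is its centre, half-way up; z axis up. Starts loose on the bench on or near the thin grey sheet, any yaw, 20 to 50 g.
- dark_offcut_center (a point): Very dark brown wooden offcut, 44 x 26 x 22 mm (its x, y, z). Its point is its centre, half-way up; z axis up. Starts loose on the bench on or near the thin grey sheet, any yaw, 20 to 50 g.
- red_offcut_center (a point): Reddish-brown square wooden offcut with a pale stripe, 34 x 34 x 20 mm. Its point is its centre, half-way up; z axis up. Starts loose on the bench on or near the thin grey sheet, any yaw, 20 to 50 g.
- plug: The same plug: this point is the centre of its underside.
- dark_offcut: The same dark offcut: this point is the centre of its underside.
- red_offcut: The same reddish offcut: this point is the centre of its underside.
- tin: Closed round wax tin, aluminium with a blue lid, 49 mm diameter, 36 mm high, standing in one row with the three offcuts (any place in it); the four are about 72 mm apart, roughly along world x. Origin at the centre of its underside. Leave it alone.
- glue: White glue bottle with orange cap, 52 mm diameter, 150 mm tall, standing on the robot's right beyond the row. Origin at the centre of its underside. Leave it alone.
- driver: Screwdriver with orange handle, 190 mm long, lying on the robot's right of the row, roughly along world x, handle (26 mm thick) towards the robot; origin under its middle. Leave it alone.
- sander: Cork sanding block, 110 x 60 x 34 mm, lying to the robot's left of the pen. Origin at the centre of its underside. Leave it alone.

How it is judged:
By the outcome, as a careful person would: the job done as asked, in the order asked, and still so for the second after the job is handed in, with the robot touching nothing.
It also fails if it takes over 72 s, if anything falls off the work surface, if the arm or the gripper's body presses on something with over 40 N, if the wrist force passes 120 N, or if a joint passes its speed limit or range.

## Robot

A 6-joint arm with a two-finger parallel gripper is mounted at the origin on the work surface. World frame = base frame: x ahead of the robot, y to its left, z up, the work surface at z = 0. Lengths are in mm, angles in degrees, forces in N, time in s.
With the tool pointing down it reaches from about 300 to 850 mm from the base axis. Payload 4.2 kg.
Tool frame: the origin (TCP) lies on the centre line of the jaws, within the pads' length; the fingertips stand 14 mm ahead of it and the grasp point (between the pads) lies 5 mm behind it; z points along the fingers, y is the direction in which the jaws open and shut (so a half turn about z gives the same grasp; the last joint's range is limited). The gripper opens to 91 mm and grips with 3 to 60 N. Pads are 32 mm wide; open, the fingers measure 118 mm over their backs; the gripper's body (76 mm by 178 mm) begins 60 mm behind the grasp point.
Start: joints at [-1.146, 18.312, 89.639, -0, 72.044, -1.146], TCP at [575.015, 0, 227.976] pointing down, gripper open.
Joint ranges: [-177.97, 177.97], [-48.28, 115.42], [12.27, 149.76], [-77.06, 257.06], [2.81, 150.46], [-146.56, 146.56]. Speed limits (degrees/s): [147.25, 147.25, 180, 180, 180, 180].

## Interface

Orientations are given as [roll, pitch, yaw] about the fixed x, y, z axes, in that order (R = Rz(yaw) Ry(pitch) Rx(roll)).
In Python, from workcell import env gives the robot as it stands.
- The arm moves only by the tool play_rows, never from a script. Its argument "increments" is a list of rows, each a list of 5 numbers: the shift along the world's x, y, z in mm, then the turn about the world's z in degrees, then the closure, from 0 (fully open) to 1 (shut). In form: [[x, y, z, yaw, fingers], ...]. A call has 1 to 20 rows; each row shifts and turns the commanded pose from where the row before left it; what a row does not reach is not made up. A row lasts 1/8 s, in which the tool goes at most 62.5 mm and 10.7 degrees, less where a joint would pass 70% of its speed; a pose out of reach is approached as far as the arm can. A call is refused whole if a number of a shift passes 62.5 or a number of a turn 10.7, either way. A call with a gripper value outside its range is refused whole. The fingers move at their own pace and stop on an object; "newtons" is the grip in N (left out, the last holds). Time passes only in rows, so rows that do not move let the fingers close. It gives the time, the measured TCP pose, the force and the opening at its end, in the units of the state.
- env.state(): the state, without advancing time (a new reading comes with each control period).
- env.grab_frame(name): name is "scene" or "side" or "wrist"; returns the picture (384x512x3 uint8, red, green, blue); there is no depth.
- env.calibration(name): a dict with "fx", "fy", "cx", "cy" (pixels), "R" (3x3) and "t" (3): a world point X has camera coordinates R X + t; the wrist camera has in their place "hand_eye" (4x4, takes a point from camera to tool coordinates, whose origin is the TCP and whose axes are the flange's). Camera axes: x right, y down, z forward; pixel columns grow to the right and rows downward; lengths in mm; the calibration is good to about 2 mm. The wrist camera is an equidistant fisheye: a pixel r from the principal point sees the ray r / f radians off the axis. A picture is of the moment at which its call begins: read the wrist's pose just before it. calibration takes no time and is no camera call.
- env.job_done(): hands the job in, once; it reports no verdict.
The state is a dict: "time_s": time; "qpos": joint angles; "qvel": joint speeds; "effort": joint torques, N m; "ee_pos": TCP position; "ee_rot": TCP orientation; "force": force on the tool from outside, world axes, zero at the start; "torque": the same for the moment, N m; "gripper_width": finger opening in mm.
Only numpy, scipy, OpenCV 4.12 (cv2) and the standard library are available. Lean on these libraries where they do the work, as an engineer would, in place of code of your own. Each camera call takes 0.05 s, during which the arm holds its last target.

## Working session

There is one attempt and no reset: what is moved stays moved. The work goes in short steps, Python scripts to look and compute and a tool call to move; the robot and the scene stay as the last step left them, time stands still between calls to the robot, and variables do not carry over. Pictures are saved under pics/ and viewed, and the job is handed in when it is done.

Besides the shell and the picture viewer there is one more tool, called after "Request:" as name(argument=value, ...), one argument or row to a line, values as JSON. play_rows: Moves the arm, as the interface text tells. Its arguments: {"type":"object","properties":{"increments":{"type":"array"},"newtons":{"type":"number"}},"required":["increments"]}

```bash
mkdir -p pics; python3 - <<'E'
from workcell import env
import cv2
for n in("scene","side","wrist"):
    s=env.state(); im=env.grab_frame(n); cv2.imwrite(f"pics/{n}0.png",cv2.cvtColor(im,cv2.COLOR_RGB2BGR))
    c=env.calibration(n); print(n,{k:(v.tolist() if hasattr(v,'tolist') else v) for k,v in c.items()})
print(s)
E
```

```text
scene {'fx': 411.519143697478, 'fy': 411.519143697478, 'cx': 252.3885354949105, 'cy': 186.8956518351161, 'R': [[-0.7628809136760246, 0.6461662164463948, -0.02195295588718877], [0.43777679875915, 0.4912683631744725, -0.7529985855312513], [-0.47577745429667495, -0.5840587436784295, -0.6576558354608815]], 't': [414.6399946494726, -223.39214825968355, 1359.9501554863111]}
side {'fx': 373.05855212679245, 'fy': 373.05855212679245, 'cx': 254.0557629838272, 'cy': 186.5413405768181, 'R': [[0.985018381496296, -0.17193812193406943, -0.013269149942752387], [-0.11937517984022594, -0.6243115601957994, -0.7720004159610284], [0.12445221794942789, 0.7620186074051423, -0.6354835068007638]], 't': [-555.8180687953715, 102.28033911196766, 946.8277808465804]}
wrist {'fx': 297.3186396354542, 'fy': 297.3186396354542, 'cx': 255.49209169900166, 'cy': 187.25426271197762, 'hand_eye': [[0.0007405135173098097, -0.9718812597119152, -0.23547031375634178, 65.97725793403797], [0.999999575068366, 0.0008489864050285107, -0.0003592842460929442, -0.7438517437744485], [0.0005490927208543413, -0.23546994764271603, 0.9718814754147331, -156.98138568602212], [0.0, 0.0, 0.0, 1.0]]}
{'time_s': 0.1, 'qpos': array([-1.14551673e+00,  1.83475212e+01,  8.96963933e+01,  1.92925045e-03,
        7.20419414e+01, -1.14485958e+00]), 'qvel': array([ 0.05186102, -0.04095964, -0.16748828, -0.00112745,  0.16144658,
        0.05406111]), 'effort': array([ 5.01049108e-04, -4.13330913e+01, -2.32510239e+01,  7.29743019e-02,
        4.21804120e-02, -4.88014211e-05]), 'ee_pos': array([5.74606074e+02, 2.29517850e-02, 2.27229380e+02]), 'ee_rot': array([-1.79914198e+02, -3.54942351e-03,  8.99987440e+01]), 'force': array([-0.34241968,  1.00329935, -0.00237902]), 'torque': array([-0.0236337 ,  0.07057194,  0.00752512]), 'gripper_width': 91.08920169788092}
```

View pics/scene0.png

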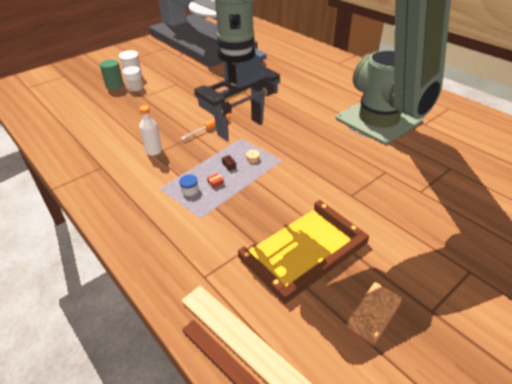

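View pics/side0.png

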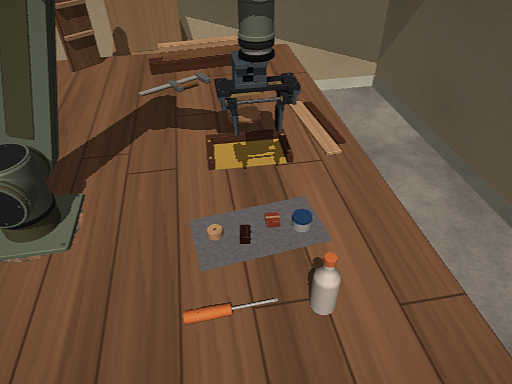

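View pics/wrist0.png

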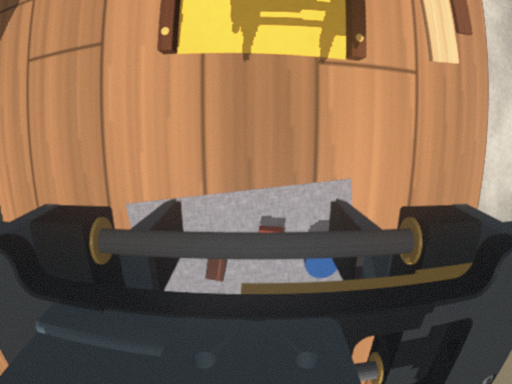

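```bash
python3 - <<'E'
import cv2
a=cv2.imread("pics/side0.png"); b=cv2.imread("pics/scene0.png")
cv2.imwrite("pics/side_z.png",cv2.resize(a[120:340,180:360],None,fx=2.7,fy=2.7,interpolation=cv2.INTER_CUBIC))
cv2.imwrite("pics/side_z.png",cv2.resize(a[190:270,180:340],None,fx=5,fy=5,interpolation=cv2.INTER_CUBIC))
cv2.imwrite("pics/side_p.png",cv2.resize(a[120:180,195:305],None,fx=7,fy=7,interpolation=cv2.INTER_CUBIC))
cv2.imwrite("pics/scene_z.png",cv2.resize(b[135:215,160:290],None,fx=6,fy=6,interpolation=cv2.INTER_CUBIC))
cv2.imwrite("pics/scene_p.png",cv2.resize(b[195:305,230:380],None,fx=5,fy=5,interpolation=cv2.INTER_CUBIC))
E
```

```text
(no output)
```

View pics/side_z.png

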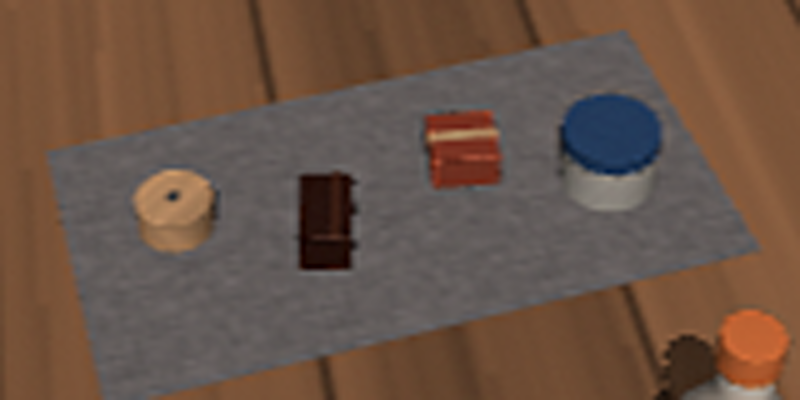

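View pics/scene_z.png

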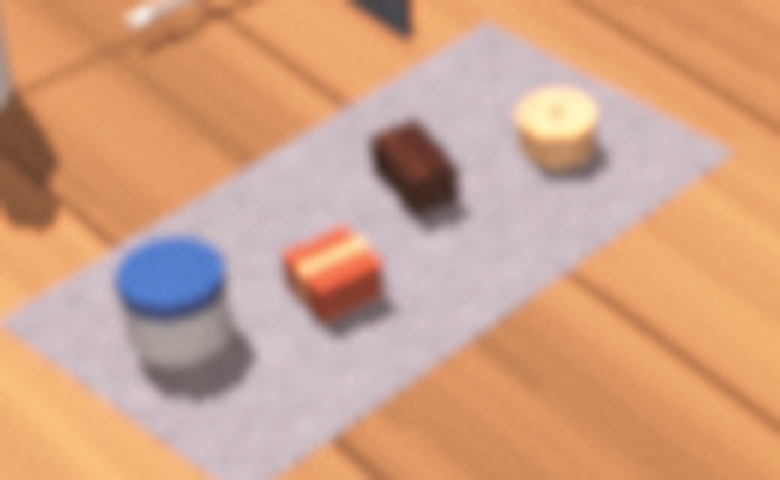

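View pics/scene_p.png

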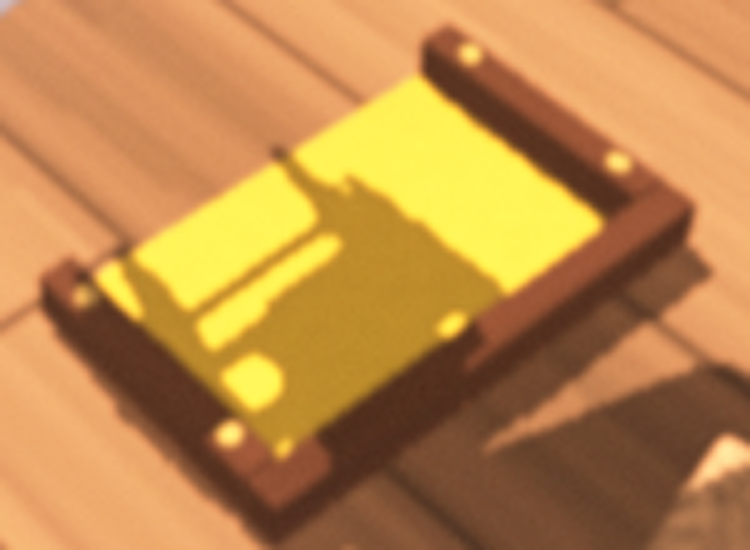

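View pics/side_p.png

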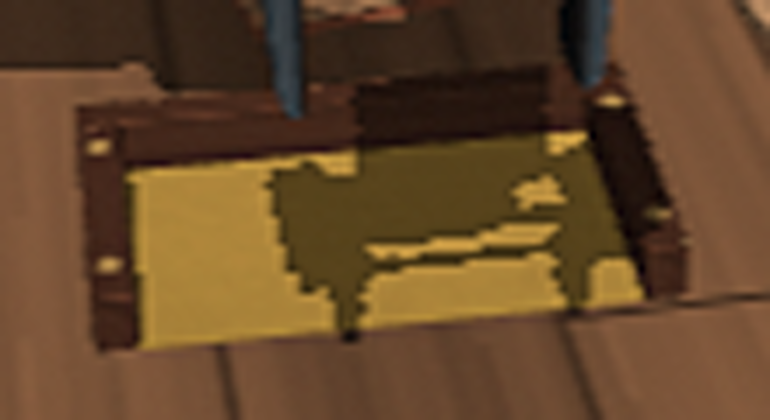

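```bash
cat >h.py <<'E'
from workcell import env
import numpy as np, cv2
def w(cam,px,z):
    c=env.calibration(cam);R=np.array(c['R']);t=np.array(c['t'])
    d=R.T@np.array([(px[0]-c['cx'])/c['fx'],(px[1]-c['cy'])/c['fy'],1]);o=-R.T@t
    return (o+d*(z-o[2])/d[2])[:2].round(1)
def zm(cam,px,z,k,ox,oy): return w(cam,((px[0]+.5)/k-.5+ox,(px[1]+.5)/k-.5+oy),z)
def save(cam,name,x0,x1,y0,y1,k):
    im=cv2.cvtColor(env.grab_frame(cam),cv2.COLOR_RGB2BGR)
    cv2.imwrite("pics/"+name+".png",cv2.resize(im[y0:y1,x0:x1],None,fx=k,fy=k,interpolation=cv2.INTER_CUBIC))
E
python3 - <<'E'
from h import *
S=lambda p,z:zm('side',p,z,5,180,190)
C=lambda p,z:zm('scene',p,z,6,160,135)
for n,a,b,z in [('plug',(174,197),(557,114),20),('dark',(326,206),(414,153),22),('red',(461,136),(333,263),20),('tin',(611,133),(172,275),36)]:
    print(n,S(a,z),C(b,z))
print('dark cor',[S(p,22) for p in [(302,175),(350,173),(352,236),(300,238)]],[C(p,22) for p in[(373,140),(412,120),(456,165),(415,185)]])
print('red cor',[S(p,20) for p in [(425,115),(490,112),(498,158),(430,160)]],[C(p,20) for p in[(285,262),(340,230),(382,268),(325,295)]])
print('pen',[zm('side',p,0,7,195,120) for p in[(140,348),(648,300),(585,130),(130,170)]])
print('penscene',[zm('scene',p,0,5,230,195) for p in[(422,75),(95,270),(605,220),(285,455)]])
E
```

```text
plug [ 447.4 -111.4] [ 448.3 -111.6]
dark [ 518.8 -132.9] [ 520.7 -131.3]
red [593.  -95.8] [596.7 -93.2]
tin [ 661.7 -123.4] [ 665.2 -117.7]
dark cor [array([ 510.4, -110.1]), array([ 533.8, -113.1]), array([ 527.9, -154.4]), array([ 503.6, -151.1])] [array([ 529.1, -152.6]), array([ 505.3, -152.7]), array([ 511.6, -110.7]), array([ 535.5, -111.5])]
red cor [array([578.2, -77.4]), array([611.1, -81.4]), array([ 607.7, -114.4]), array([ 574.4, -109.5])] [array([ 612.6, -108.4]), array([ 580.3, -110.2]), array([582.3, -75.6]), array([612.6, -77.7])]
pen [array([470.8, 157.2]), array([693.8, 150. ]), array([697.4, 291.4]), array([479. , 298.4])]
penscene [array([468.9, 154.4]), array([676.4, 143.3]), array([476. , 278.8]), array([681.1, 275.1])]
```

```bash
python3 - <<'E'
from h import *
print('glue',w('side',(330,260),150),w('scene',(145,109),150),w('side',(323,305),0))
print('driver',w('side',(184,318),13),w('side',(278,300),5))
print('body edges', env.state()['ee_pos'])
E
```

```text
glue [ 641.5 -353.2] [ 648.  -335.5] [ 646.6 -347.6]
driver [ 367.  -334.2] [ 558.  -322.8]
body edges [5.74647250e+02 1.08873712e-02 2.27315534e+02]
```

Request:
play_rows(
  increments=[
    [-17,-20,-15,-2,0.76],
    [-18,-20,-15,-2,0.76],
    [-18,-20,-15,-2,0.76],
    [-18,-20,-18,-2,0.76],
    [-17,-20,-18,-2,0.76],
    [-17,-20,-18,-2,0.76],
    [-17,-20,-18,-2,0.76],
    [-17,-17,-18,-1,0.76],
    [0,0,-12,0,0.76],
    [0,0,0,0,0.76],
    [0,0,0,0,0.76],
  ],
  newtons=20,
)

```text
time_s: 1.52
ee_pos: [437.1, -156.8, 81.4]
ee_rot: [179.9, -0.0, 75.1]
force: [-0.9, 0.3, -0.3]
gripper_width: 21.7
```

```bash
python3 - <<'E'
from h import *
save('side','s1',180,340,140,260,5);print(env.state()['ee_pos'],env.state()['ee_rot'],env.state()['gripper_width'])
E
```

```text
[ 437.0971338  -156.76025591   81.551581  ] [1.79901063e+02 3.95174211e-03 7.50594247e+01] 21.88527978879181
```

View pics/s1.png

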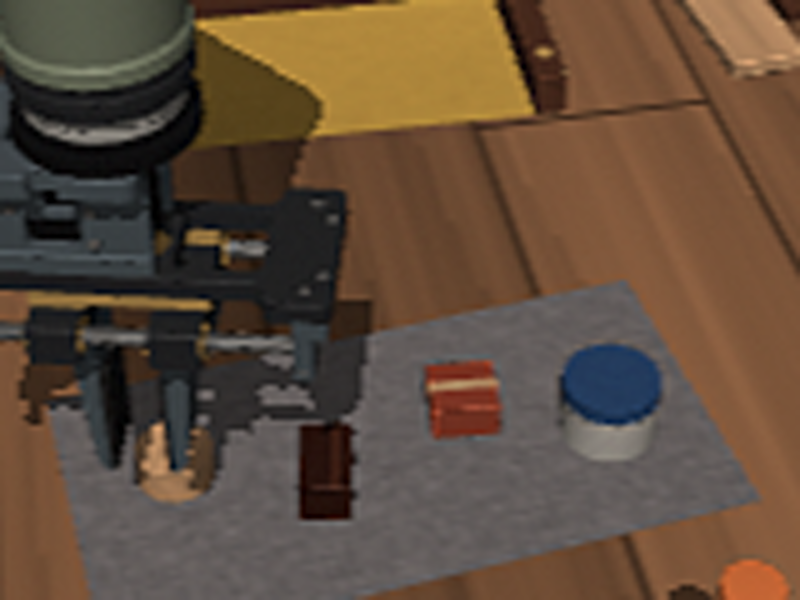

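Request:
play_rows(
  increments=[
    [0,0,-20,0,0.76],
    [0,0,-20,0,0.76],
    [0,0,-12,0,0.76],
    [0,0,-8,0,0.76],
    [0,0,0,0,0.76],
    [1,4,0,0,0.76],
    [1,4,0,0,0.76],
    [1,4,0,0,0.76],
    [2,6,0,0,0.76],
    [2,8,0,0,0.76],
    [3,10,0,0,0.76],
    [3,10,0,0,0.76],
    [2,10,0,0,0.76],
    [3,10,0,0,0.76],
    [3,10,0,0,0.76],
    [2,10,0,0,0.76],
    [3,10,0,0,0.76],
    [3,8,0,0,0.76],
    [1,4,0,0,0.76],
    [0,0,0,0,0.76],
  ],
)

```text
time_s: 4.08
ee_pos: [466.0, -48.8, 20.9]
ee_rot: [-180.0, -0.0, 75.0]
force: [-0.2, 0.2, 0.5]
gripper_width: 22.0
```

```bash
python3 - <<'E'
from h import *
save('side','s2',180,340,140,260,5);save('scene','c2',160,380,130,300,3.5)
E
```

```text
(no output)
```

View pics/s2.png

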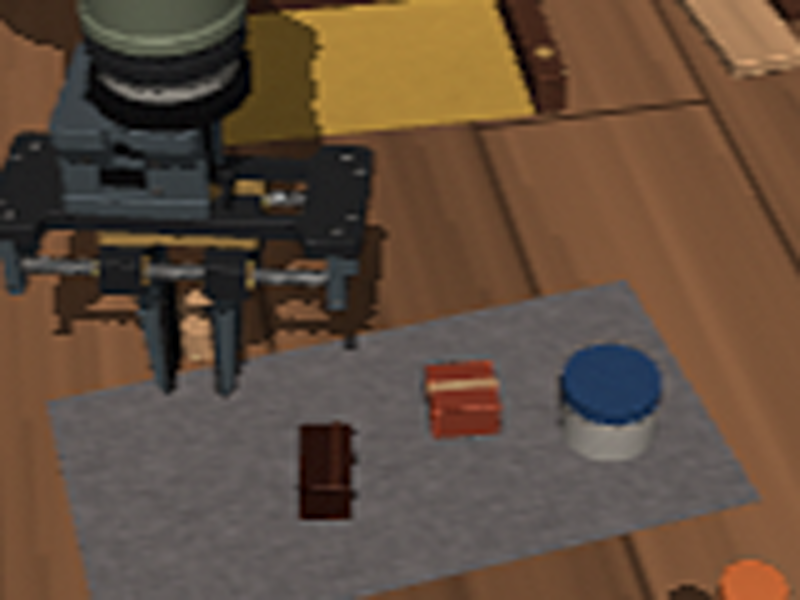

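View pics/c2.png

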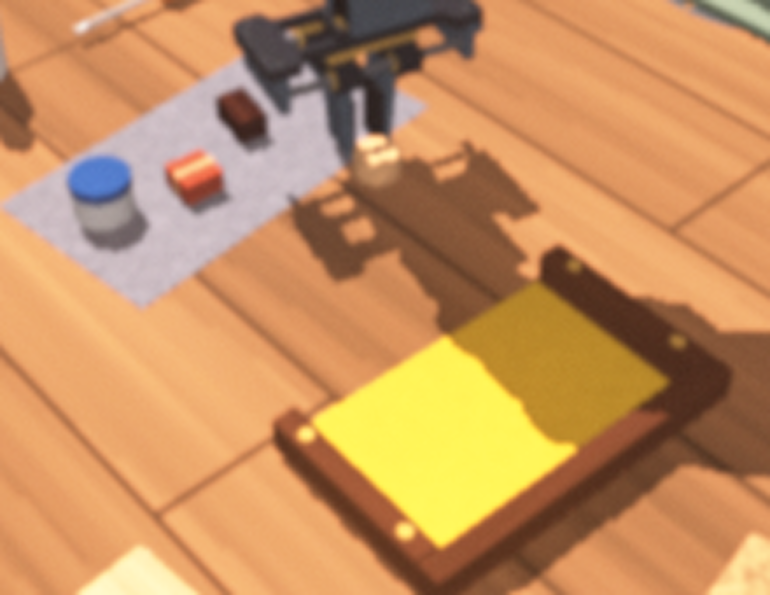

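The plug is nested in front of the two fingertips: scene zoom around (376,160), and visible between the tips in the side zoom at (197,335). I'll keep pushing.

Request:
play_rows(
  increments=[
    [1,4,0,0,0.76],
    [2,8,0,0,0.76],
    [3,12,0,0,0.76],
    [3,12,0,0,0.76],
    [4,13,0,0,0.76],
    [3,13,0,0,0.76],
    [4,13,0,0,0.76],
    [3,13,0,0,0.76],
    [4,13,0,0,0.76],
    [3,13,0,0,0.76],
    [4,13,0,0,0.76],
    [3,13,0,0,0.76],
    [4,13,0,0,0.76],
    [3,13,0,0,0.76],
    [4,13,0,0,0.76],
    [3,12,0,0,0.76],
    [3,10,0,0,0.76],
    [2,8,0,0,0.76],
    [1,6,0,0,0.76],
    [0,3,0,0,0.76],
  ],
)

```text
time_s: 6.68
ee_pos: [523.0, 169.2, 21.0]
ee_rot: [180.0, 0.0, 75.0]
force: [-0.7, -0.3, -0.4]
gripper_width: 22.3
```

```bash
python3 - <<'E'
from h import *
save('scene','c3',160,380,130,300,3.5)
E
```

```text
(no output)
```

View pics/c3.png

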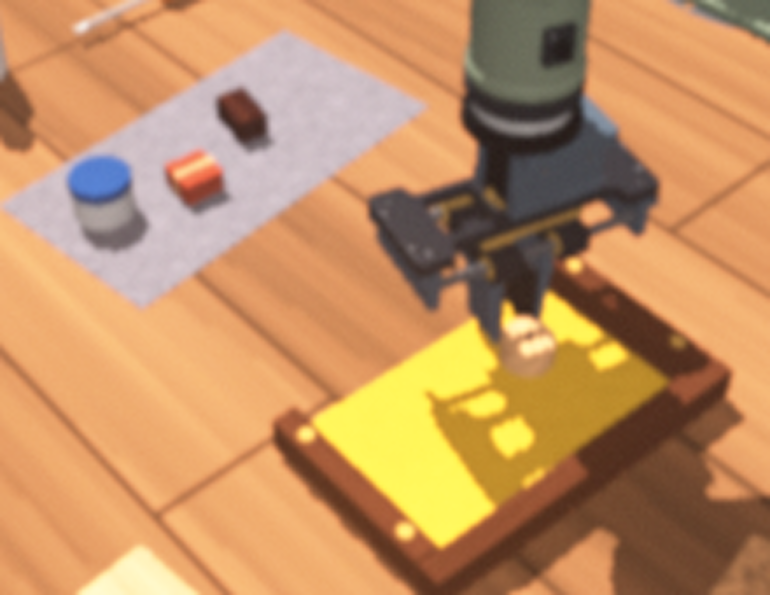

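Plug is well inside the pen at scene zoom (527,345). Backing off and moving behind the dark block.

Request:
play_rows(
  increments=[
    [-1,-5,0,0,0.76],
    [-3,-10,0,0,0.76],
    [-4,-15,0,0,0.76],
    [-4,-18,0,0,0.76],
    [-1,-5,20,0,0.76],
    [0,0,25,0,0.87],
    [0,-15,15,0,0.87],
    [0,-30,0,2,0.87],
    [0,-40,0,2,0.87],
    [0,-45,0,2,0.87],
    [0,-45,0,2,0.87],
    [2,-45,0,0,0.87],
    [2,-40,0,0,0.87],
    [0,-25,0,0,0.87],
    [0,-13,0,0,0.87],
    [0,0,0,0,0.87],
    [0,0,0,0,0.87],
  ],
)

```text
time_s: 8.85
ee_pos: [513.6, -181.3, 80.9]
ee_rot: [-180.0, -0.0, 83.0]
force: [-0.1, 0.3, 0.4]
gripper_width: 11.9
```

```bash
python3 - <<'E'
from h import *
save('scene','c4',160,380,130,300,3.5)
save('side','s4',180,340,140,260,5)
E
```

```text
(no output)
```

View pics/c4.png

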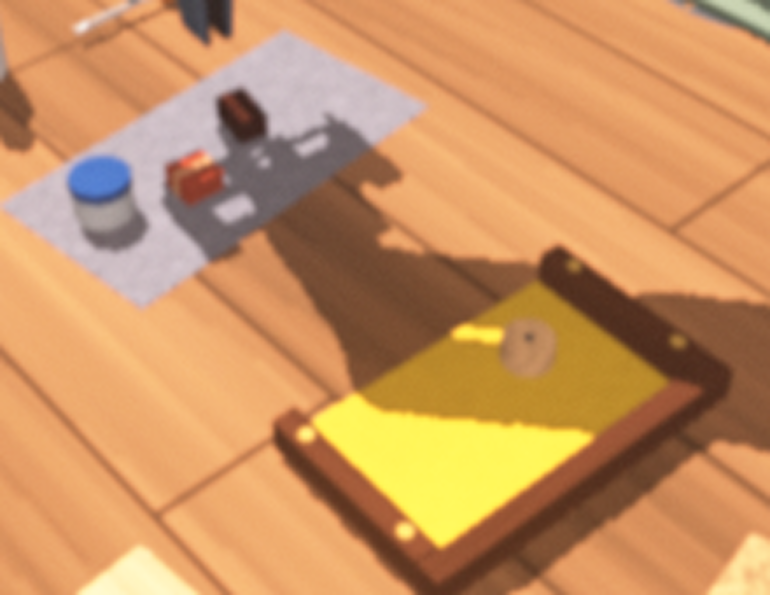

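Request:
play_rows(
  increments=[
    [-3,0,-20,-2,0.87],
    [0,0,-20,-2,0.87],
    [0,0,-12,0,0.87],
    [0,0,-8,0,0.87],
    [0,0,0,0,0.87],
    [1,4,0,0,0.87],
    [1,4,0,0,0.87],
    [0,3,0,0,0.87],
    [1,4,0,0,0.87],
    [1,5,0,0,0.87],
    [1,7,0,0,0.87],
    [2,10,0,0,0.87],
    [2,10,0,0,0.87],
    [2,10,0,0,0.87],
    [2,10,0,0,0.87],
    [2,10,0,0,0.87],
    [2,10,0,0,0.87],
    [1,7,0,0,0.87],
    [1,4,0,0,0.87],
    [0,0,0,0,0.87],
  ],
)

```text
time_s: 11.45
ee_pos: [530.0, -83.7, 20.9]
ee_rot: [-180.0, -0.0, 79.0]
force: [-0.4, -0.7, 0.4]
gripper_width: 11.7
```

```bash
python3 - <<'E'
from h import *
save('side','s5',180,340,140,260,5);save('scene','c5',160,380,130,300,3.5)
E
```

```text
(no output)
```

View pics/c5.png

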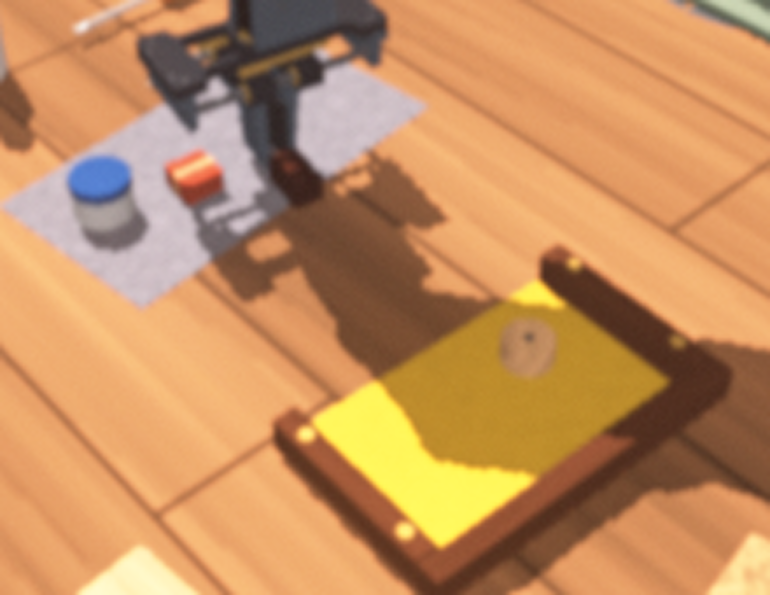

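View pics/s5.png

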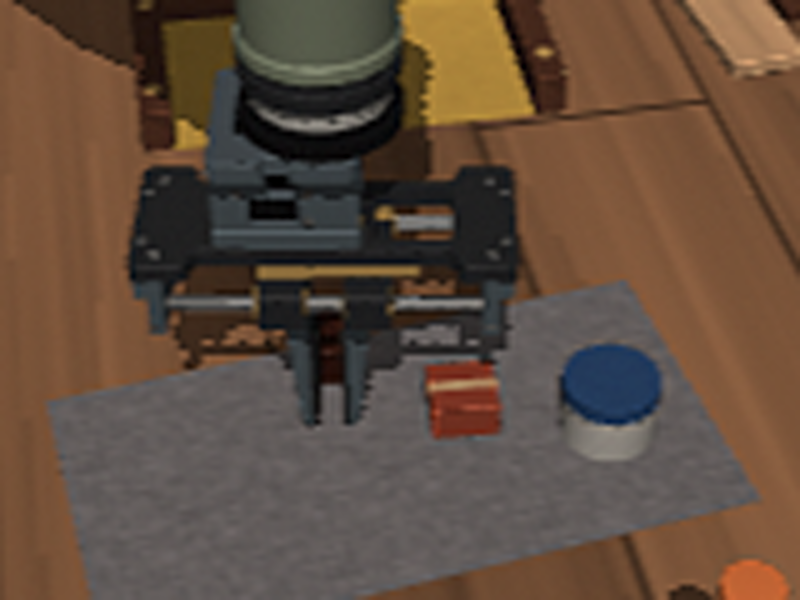

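The dark block is centred ahead of the fingertips at scene zoom (296,178). Continuing.

Request:
play_rows(
  increments=[
    [1,5,0,0,0.87],
    [2,10,0,0,0.87],
    [3,14,0,0,0.87],
    [3,15,0,0,0.87],
    [3,15,0,0,0.87],
    [3,15,0,0,0.87],
    [3,15,0,0,0.87],
    [3,15,0,0,0.87],
    [3,15,0,0,0.87],
    [3,15,0,0,0.87],
    [3,15,0,0,0.87],
    [3,15,0,0,0.87],
    [3,15,0,0,0.87],
    [3,15,0,0,0.87],
    [3,15,0,0,0.87],
    [2,13,0,0,0.87],
    [2,11,0,0,0.87],
    [2,8,0,0,0.87],
    [1,6,0,0,0.87],
    [0,3,0,0,0.87],
  ],
)

```text
time_s: 14.05
ee_pos: [579.1, 166.2, 20.9]
ee_rot: [180.0, 0.0, 79.0]
force: [-0.2, -0.1, 0.7]
gripper_width: 11.6
```

```bash
python3 - <<'E'
from h import *
save('scene','c6',160,380,130,300,3.5)
E
```

```text
(no output)
```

View pics/c6.png

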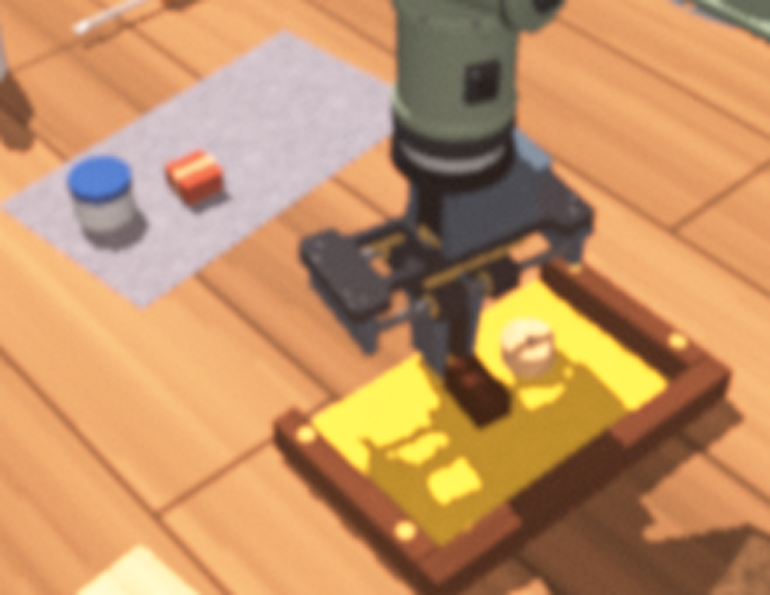

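Dark block is inside at scene zoom (478,390). Backing off to go behind the red block.

Request:
play_rows(
  increments=[
    [-1,-5,0,0,0.87],
    [-2,-10,0,0,0.87],
    [-3,-15,0,0,0.87],
    [-3,-15,0,0,0.87],
    [0,-5,20,0,0.87],
    [0,0,25,0,0.87],
    [0,-15,15,0,0.87],
    [3,-30,0,1,0.87],
    [3,-40,0,1,0.87],
    [3,-45,0,0,0.87],
    [3,-45,0,0,0.87],
    [3,-42,0,0,0.87],
    [3,-26,0,0,0.87],
    [0,-13,0,0,0.87],
    [0,0,0,0,0.87],
  ],
)

```text
time_s: 15.98
ee_pos: [587.4, -140.9, 80.8]
ee_rot: [-180.0, -0.0, 80.9]
force: [0.1, -0.1, 0.4]
gripper_width: 11.9
```

```bash
python3 - <<'E'
from h import *
save('scene','c7',160,380,130,300,3.5)
E
```

```text
(no output)
```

View pics/c7.png

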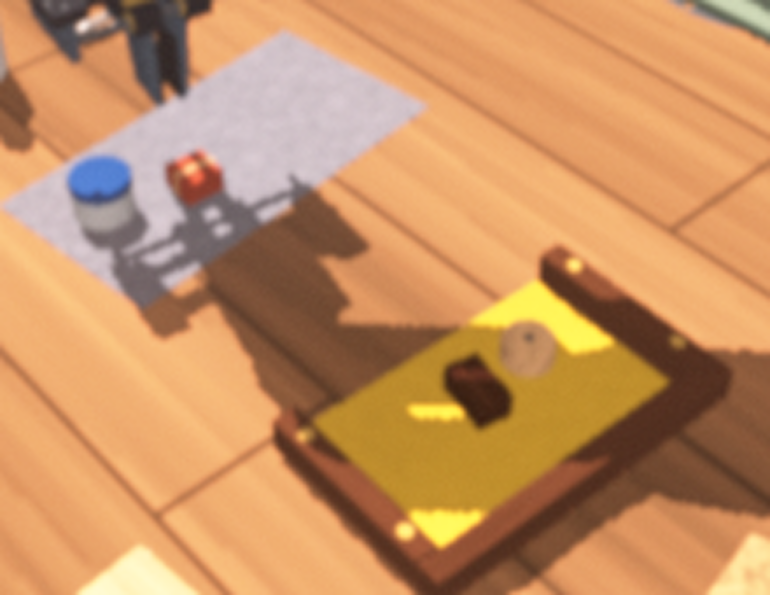

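Request:
play_rows(
  increments=[
    [0,0,-20,0,0.87],
    [0,0,-20,0,0.87],
    [0,0,-12,0,0.87],
    [0,0,-8,0,0.87],
    [0,0,0,0,0.87],
    [1,4,0,0,0.87],
    [0,4,0,0,0.87],
    [1,3,0,0,0.87],
    [0,4,0,0,0.87],
    [1,5,0,0,0.87],
    [1,7,0,0,0.87],
    [2,10,0,0,0.87],
    [1,10,0,0,0.87],
    [2,10,0,0,0.87],
    [1,10,0,0,0.87],
    [2,10,0,0,0.87],
    [1,7,0,0,0.87],
    [1,4,0,0,0.87],
    [0,0,0,0,0.87],
  ],
)

```text
time_s: 18.4
ee_pos: [602.1, -51.7, 21.0]
ee_rot: [180.0, -0.0, 81.0]
force: [0.0, 0.3, 0.2]
gripper_width: 11.9
```

```bash
python3 - <<'E'
from h import *
save('side','s8',180,340,140,260,5);save('scene','c8',160,380,130,300,3.5)
E
```

```text
(no output)
```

View pics/c8.png

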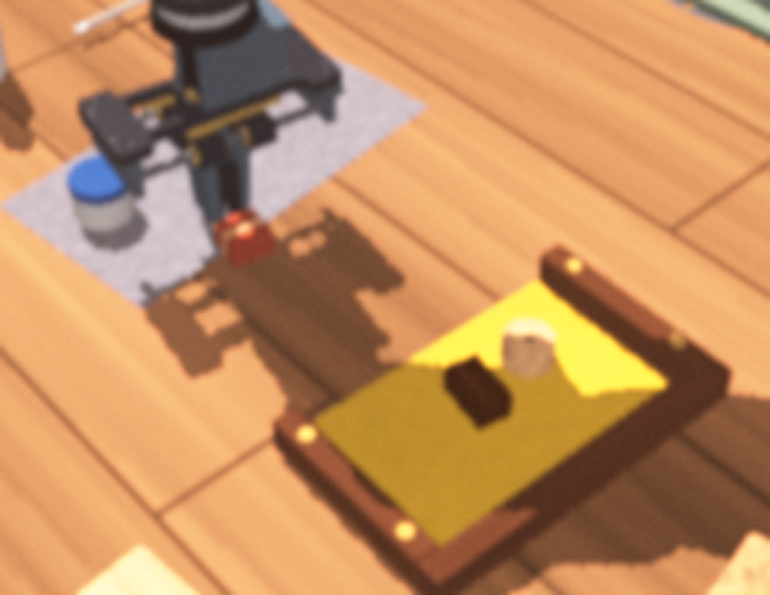

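View pics/s8.png

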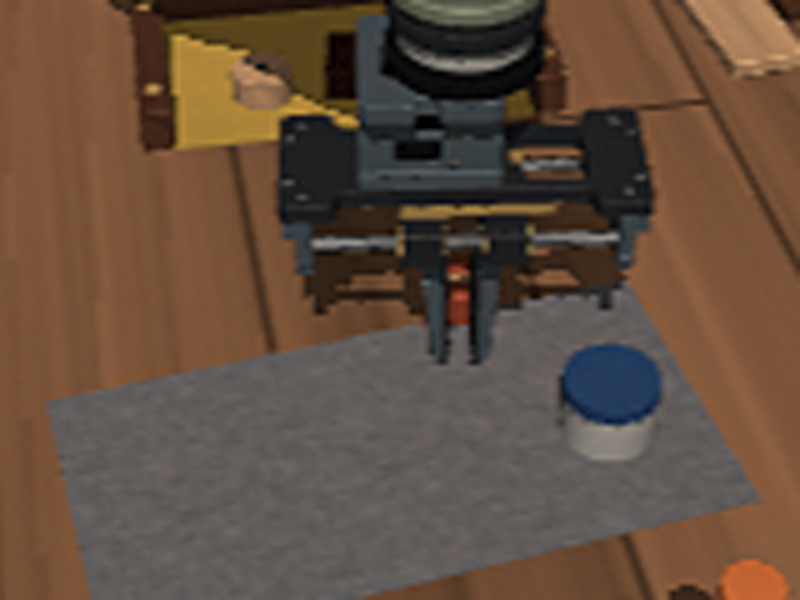

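The red block is centred ahead of the tips at scene zoom (245,238), and the tin hasn't moved. Continuing.

Request:
play_rows(
  increments=[
    [1,5,0,0,0.87],
    [1,8,0,0,0.87],
    [2,12,0,0,0.87],
    [2,13,0,0,0.87],
    [2,13,0,0,0.87],
    [2,13,0,0,0.87],
    [2,13,0,0,0.87],
    [2,13,0,0,0.87],
    [2,13,0,0,0.87],
    [2,13,0,0,0.87],
    [2,13,0,0,0.87],
    [2,13,0,0,0.87],
    [2,13,0,0,0.87],
    [2,13,0,0,0.87],
    [2,13,0,0,0.87],
    [2,13,0,0,0.87],
    [2,12,0,0,0.87],
    [1,9,0,0,0.87],
    [1,6,0,0,0.87],
    [0,3,0,0,0.87],
  ],
)

```text
time_s: 21.0
ee_pos: [636.1, 172.3, 21.0]
ee_rot: [180.0, 0.0, 81.0]
force: [0.1, -0.9, 0.1]
gripper_width: 11.7
```

Request:
play_rows(
  increments=[
    [0,0,0,0,0.87],
    [-1,-5,0,0,0.87],
    [-2,-10,0,0,0.87],
    [-3,-15,0,0,0.87],
    [-3,-20,0,0,0.87],
    [-1,-10,20,0,0.87],
    [0,-20,30,0,0.87],
    [0,-40,40,0,0.87],
    [0,-50,40,0,0.87],
    [0,-50,30,0,0.87],
    [0,-40,20,0,0.87],
    [0,-10,0,0,0.87],
    [0,0,0,0,0.87],
  ],
)

```text
time_s: 22.62
ee_pos: [625.5, -97.0, 200.1]
ee_rot: [-180.0, -0.0, 80.9]
force: [0.8, 0.1, -0.4]
gripper_width: 12.2
```

```bash
python3 - <<'E'
from h import *
save('side','s9',195,305,120,180,7);save('scene','c9',230,380,195,305,5);save('scene','c9w',0,512,0,384,1.5)
E
```

```text
(no output)
```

View pics/c9.png

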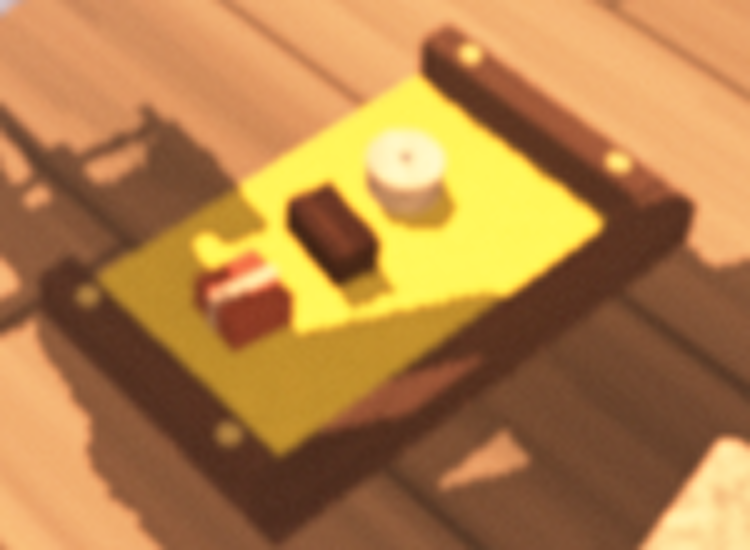

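View pics/s9.png

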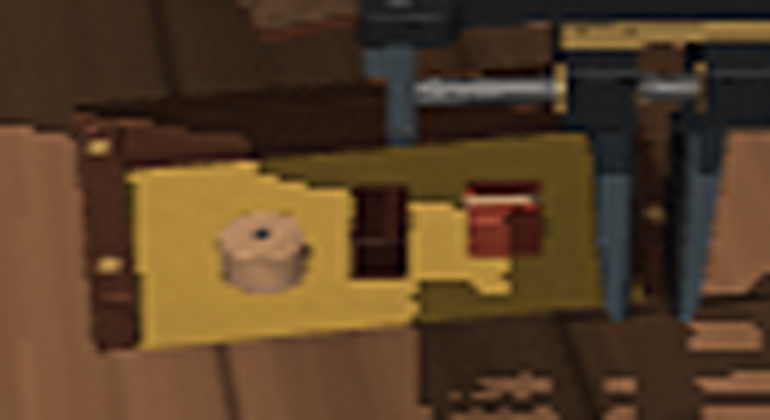

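View pics/c9w.png

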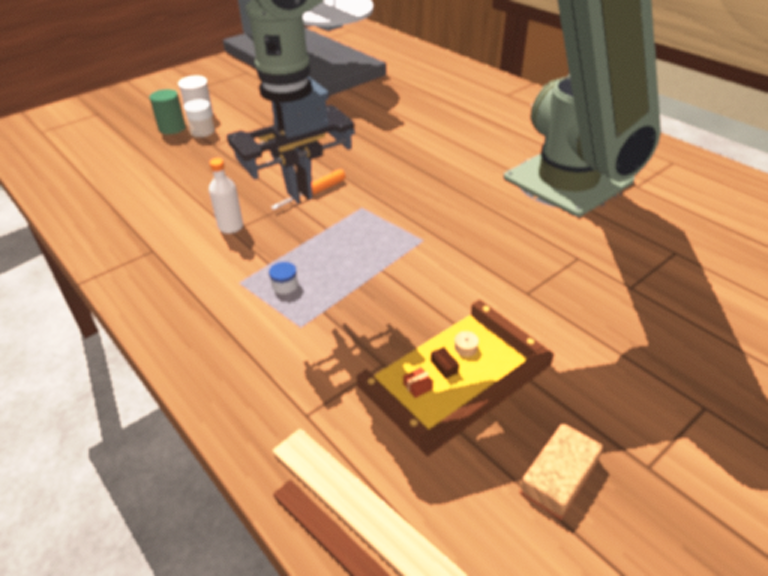

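All three lie flat on the yellow patch with floor visible in front of each one: plug (262,255), dark (380,230) and red (505,220) in the side zoom. The tin is in place at (285,275) in the wide scene view, and the arm is clear. Handing in.

```bash
python3 - <<'E'
from h import *
S=lambda p,z:zm('side',p,z,7,195,120)
print('plug',S((261,234),20),'dark front',S((353,278),0),S((407,275),0),'red front',S((475,255),0),S((541,250),0))
print(env.job_done())
E
```

```text
plug [530.4 204.1] dark front [569.  191.2] [593.  188.9] red front [625.7 198.4] [655.7 196.6]
the job is handed in; nothing more can be done
None
```

I swept the plug, the dark block and the red block one at a time into the scrap pen, and handed the job in at about 22.7 s. Each was slid gently along the bench with two slightly parted fingertips, which I backed away before lifting.

- **Final position:** the last pictures show all three lying flat inside the pen, with no contact with the rails. The pen's mouth line is at about y = 153 mm. The front edges measured about y = 185 (plug), 189 (dark block) and 197 mm (red block), so each is at least 30 mm behind the rail ends.
- **Left alone:** in the last scene picture the tin looks unmoved. The glue bottle, screwdriver and sanding block look untouched, but I didn't measure those. The arm was clear of everything.
- **Forces:** the wrist force read about 1 N or less at the end of each move.
- **Disagreements:** the two cameras differed by up to about 6 mm on the tin's position, and by about 15 mm on the pen's far corners. I put the pen difference down to a rail hiding the floor edge in the scene view, so I used the side view. No check failed.

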